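# Count a blank current selector five clicks up from its stop, then switch the board jig on

## Robot

A 6-joint arm with a two-finger parallel gripper is mounted at the origin on a cart in front of the work surface, level with it; the furniture and walls round the work are solid. World frame = base frame: x ahead of the robot, y to its left, z up, the work surface at z = 0. Lengths are in m, angles in rad, forces in N, time in s.
With the tool pointing down it reaches from about 0.425 to 0.95 m from the base axis. Payload 3.5 kg.
Tool frame: the origin (TCP) lies between the finger pads; the fingertips stand 17 mm ahead of it and the grasp point (between the pads) lies 2 mm behind it; z points along the fingers, y is the line along which they close (so a half turn about z gives the same grasp; the last joint's range is limited). The gripper opens to 85 mm and grips with 20 to 120 N. Pads are 22 mm wide; open, the fingers measure 114 mm over their backs; the gripper's body (76 mm by 85 mm) begins 54 mm behind the grasp point. The pads swing forward as they close: fully open they stand 13 mm farther back than shut.
Start: joints at [-1.351, 0.286, 1.577, -0, 1.279, -0.15], TCP at [0.244, -0.629, 0.248] pointing down, gripper open.
Joint ranges: [-2.77, 2.77], [-0.9, 2.22], [0.21, 2.48], [-1.53, 4.67], [0.24, 2.81], [-2.84, 2.84]. Speed limits (rad/s): [2.79, 2.79, 3.14, 3.14, 3.14, 3.14].

## Interface

Orientations are given as a 3x3 rotation matrix whose columns are the frame's x, y, z axes.
In Python, from station import manip, vision, workorder gives the robot as it stands.
- The arm moves only by the tool carry_out, never from a script. Its argument "steps" is a list of rows, each a list of 3 entries, a list of its own where there are three numbers: the shift along the world's x, y, z in cm, then the turn about the world's z in rad, then the finger opening in cm, from 0 to 8.54. A call has 1 to 20 rows; each row shifts and turns the commanded pose from where the row before left it; what a row does not reach is not made up. A row lasts 1/12 s, in which the tool goes at most 41.7 mm and 7.16 degrees, less where a joint would pass 70% of its speed; a pose out of reach is approached as far as the arm can. A call is refused whole if a number of a shift passes 4.17 or a number of a turn 0.125, either way. A call with a gripper value outside its range is refused whole. The fingers move at their own pace and stop on an object; "force" is the grip in N (left out, the last holds). Time passes only in rows, so rows that do not move let the fingers close. It gives the time, the measured TCP pose, the force, the opening and the grip force at its end, in the units of the state.
- manip.state(): the state, without advancing time (a new reading comes with each control period).
- vision.grab_frame(name): name is "scene" or "top" or "wrist"; returns the picture (420x560x3 uint8, red, green, blue); there is no depth.
- vision.get_calibration(name): a dict with "vfov" (degrees; the focal length in pixels is half the picture's height over the tangent of half this angle, whatever the lens; pixels are square), "cx", "cy" (the principal point, pixels), "camera_from_world" (4x4, takes a point from world to camera coordinates); the wrist camera has in their place "T_tool_cam" (4x4, takes a point from camera to tool coordinates, whose origin is the TCP and whose axes are the flange's). Camera axes: x right, y down, z forward; pixel columns grow to the right and rows downward; lengths in m; the calibration is good to about 2 mm. A picture is of the moment at which its call begins: read the wrist's pose just before it. get_calibration takes no time and is no camera call.
- workorder.job_done(): hands the job in; it is judged then, once.
The state is a dict: "time_s": time; "q": joint angles; "joint_vel": joint speeds; "joint_efforts": joint torques, N m; "tcp_pos": TCP position; "tool_rot": TCP orientation; "contact_force": force on the tool from outside, world axes, zero at the start; "moment": the same for the moment, N m; "finger_gap": finger opening in m; "grip_force": force on a finger pad.
Only numpy, scipy, OpenCV 4.12 (cv2) and the standard library are available. Lean on these libraries where they do the work, as an engineer would, in place of code of your own. Each camera call takes 0.05 s, during which the arm holds its last target. There are 200 camera calls.

## Task

A phone board sits in the test jig, and the current selector on the jig's grey control box is a blank, unmarked knob. Turn the knob anticlockwise until it comes up gently against its end stop; where it settles there is zero. From zero turn it clockwise exactly five clicks, let go, and only then push the switch lever over to its far side to power the board. Do not force the stop, keep off the board, and leave the things round the jig where they are.

Things in the scene. Friction and masses are not known exactly. Their poses are not given: they have to be found in the camera images.
- jig: Board test jig, screwed down: dark steel base plate 160 (x) x 300 (y) x 10 mm; origin under the plate's centre, x to its far side, y to its left, z up. Right half: grey control box, 150 x 112 mm, flat top at z 50 mm, centre (0, -88) mm. Left half: black board nest, centre (0, 58) mm, with a grey contact bar along its far side, top at z 50 mm, its screws at 54 mm.
- knob_top (a point): Centre of the selector knob's top face, on its vertical turning axis; axes as the jig's. Black fluted round knob, 32 mm across, no mark on it; its side runs from 4 to 22 mm above the box top. At jig (-20, -88, 72) mm. Nothing else rises from the box within 60 mm of it. Its angle is not measured and shows nothing; it starts on an unknown click, 2 to 6 above zero.
- knob_base (a point): Where the knob's axis meets the box top, jig (-20, -88, 50) mm. Feel: even clicks, 20 to 40 degrees apart. Leaving a rest takes about 0.2 N m at once, fading to 0 halfway; then it pulls on with up to 0.2 N m into the next rest and stays there when let go. The anticlockwise stop, a stiffly sprung post (about 4 N m per rad), is met 4 degrees past rest zero; 0.4 N m is gentle, 0.6 forces it.
- board: Phone board in its black carrier, 145 x 82 x 13 mm, held in the nest under the contact bar; origin at the centre of its underside, 16 mm above the plate's underside. Fragile: not to be touched.
- run_switch (a joint): The jig's power switch: 0 is off, leaning to the near side (jig -x); it grows as the lever goes over to the far side (jig +x) and ends at 0.84 rad, on. It stays where it is left; friction 0.03 N m, about 1.5 N at the tip.
- switch_tip (a point): End of the steel bat lever of the power switch: round, 7 mm thick at the end, 22.5 mm from the pivot. Off, it is at jig (49, -88, 77) mm; on, at jig (67, -88, 77) mm; highest midway, 79 mm.
- switch_pivot (a point): Pivot of the switch lever, at jig (58, -88, 56) mm, 78 mm beyond the knob's axis. The lever swings about the jig's y axis. A round steel bushing 10 mm across rises to 58 mm.
- dish: Loose steel screw dish, 71 mm across, 17 mm high, left of the jig; origin under the centre.
- tester: Loose white battery tester, 100 x 82 x 24 mm, right of the jig; origin under the centre.
- jar: Loose white jar with an orange screw cap, 42 mm across, 52 mm high, to the near right of the jig; origin under the centre.

How it is judged:
On the way, in this order (a step that is already met when the one before it is completed fails the run):
1. the selector is brought up against its anticlockwise end stop (contact force between lug and stop_post above 1.5 N), for 0.05 s.
2. the selector stands on the fifth click above the rest at the stop, and the fingers have let it go (x of lug in the frame of jig between -0.0222 and -0.0178 m and y of lug in the frame of jig below -0.088 m and contact force between the fingers and jig below 0.1 N), for 0.2 s.
3. the power switch is over on its far side (value of joint run_switch above 0.7 rad), for 0.1 s.
At the end, for the whole second after the job is handed in: The selector rests on the fifth click above its rest at the anticlockwise stop (within 7 degrees; clicks are over 20 degrees apart), and the switch lever is over to its far side (more than 0.70 of 0.84 rad) (x of lug in the frame of jig between -0.0222 and -0.0178 m and y of lug in the frame of jig below -0.088 m and value of joint run_switch above 0.7 rad); the robot touches nothing.
It fails at once if the selector was forced against an end stop: more than 30 N between the lug on its shaft and the stop post, 18 mm from the axis (0.54 N m) (contact force between lug and stop_post above 30 N).
It fails at once if the switch went past 0.5 rad while the selector was not on the fifth click (value of joint run_switch above 0.5 rad and not (x of lug in the frame of jig between -0.0222 and -0.0178 m and y of lug in the frame of jig below -0.088 m)).
It fails at once if the phone board was touched with more than 2 N (contact force between any of the fingers, the arm and board above 2 N).
It fails at once if the dish, the jar or the tester was moved by more than 20 mm (distance of any of dish, jar, tester from where it was at the start of the episode above 0.02 m).
It also fails if it takes over 72 s, if anything falls off the work surface, if the arm or the gripper's body presses on something with over 40 N, if the wrist force passes 120 N, or if a joint passes its speed limit or range.

## Working session

There is one attempt and no reset: what is moved stays moved. The work goes in short steps, Python scripts to look and compute and a tool call to move; the robot and the scene stay as the last step left them, time stands still between calls to the robot, and variables do not carry over. Pictures are saved under pics/ and viewed, at most 10 in all, crops included, and the job is handed in when it is done.

Besides the shell and the picture viewer there is one more tool, called after "Emit:" by a JSON object that holds its "api" and its "payload". carry_out: Moves the arm, as the interface text tells. Its arguments: {"type":"object","properties":{"steps":{"type":"array"},"force":{"type":"number"}},"required":["steps"]}

```bash
mkdir -p pics
python3 - <<'E'
from station import manip, vision
import cv2
for n in("top","scene"):
    cv2.imwrite(f"pics/{n}0.png",cv2.resize(vision.grab_frame(n)[:,:,::-1],None,fx=1.42,fy=1.42))
    print(vision.get_calibration(n))
s=manip.state();print(s)
E
```

```text
{'vfov': 43.845469819235035, 'cx': 279.45672439282436, 'cy': 202.40626803103265, 'camera_from_world': array([[-0.36489439, -0.93101544,  0.0078959 ,  0.14897189],
       [-0.87127583,  0.3384663 , -0.35541383,  0.45376144],
       [ 0.32822327, -0.13656802, -0.9346757 ,  1.46910359],
       [ 0.        ,  0.        ,  0.        ,  1.        ]])}
{'vfov': 42.377682957820994, 'cx': 272.0504376331658, 'cy': 207.5382261347909, 'camera_from_world': array([[ 0.73045925, -0.68278157, -0.01544727, -0.39511718],
       [-0.33490468, -0.33839525, -0.87939042,  0.23229006],
       [ 0.59520428,  0.64753223, -0.47585068,  1.3431019 ],
       [ 0.        ,  0.        ,  0.        ,  1.        ]])}
{'time_s': 0.1, 'q': array([-1.35103011e+00,  2.87120240e-01,  1.57804715e+00, -3.53476557e-06,
        1.27858267e+00, -1.49993904e-01]), 'joint_vel': array([ 0.00059869, -0.00107586, -0.00383037, -0.00103033, -0.00027438,
       -0.00242929]), 'joint_efforts': array([ 8.38684173e-04, -4.07291400e+01, -2.93699545e+01, -1.43847988e-04,
        3.37951264e-03, -1.48031070e-06]), 'tcp_pos': array([ 0.24384663, -0.62881469,  0.24704771]), 'tool_rot': array([[ 9.32413768e-01,  3.61392227e-01, -4.73621179e-04],
       [ 3.61392396e-01, -9.32411447e-01,  2.10477904e-03],
       [ 3.19040973e-04, -2.13368804e-03, -9.99997673e-01]]), 'contact_force': array([-0.65471613,  0.95601477, -0.26807062]), 'moment': array([-0.03248813, -0.02009689, -0.04038952]), 'grip_force': 0.0, 'finger_gap': 0.0856815248907341}
```

View pics/top0.png

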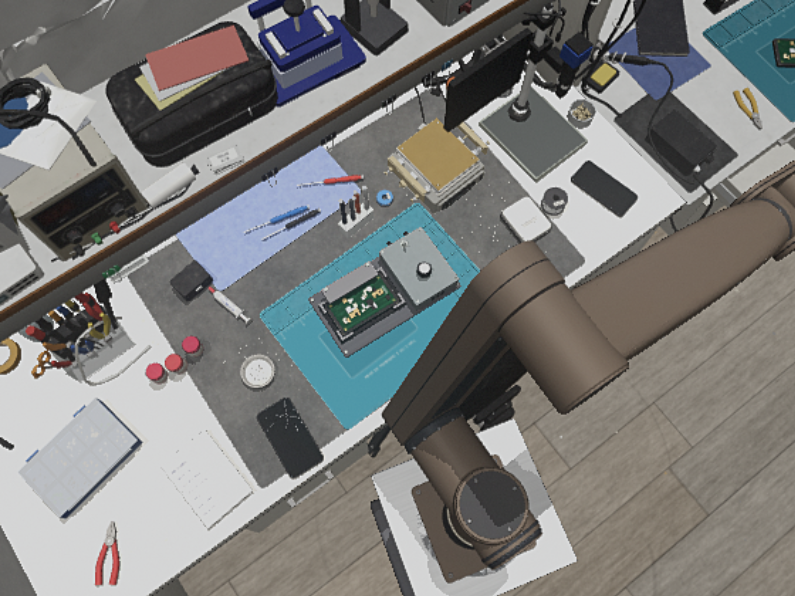

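The top view shows the jig with knob at ~(424,269), the switch at ~(404,243), the board at ~(360,305), and the dish at (257,372). I'll enlarge both views.

Run:
```python
from station import manip, vision
import cv2, numpy as np
a=vision.grab_frame("top")[140:260,210:350,::-1]
cv2.imwrite("pics/topc.png",cv2.resize(a,None,fx=5,fy=5,interpolation=cv2.INTER_CUBIC))
```

```text
(no output)
```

View pics/topc.png

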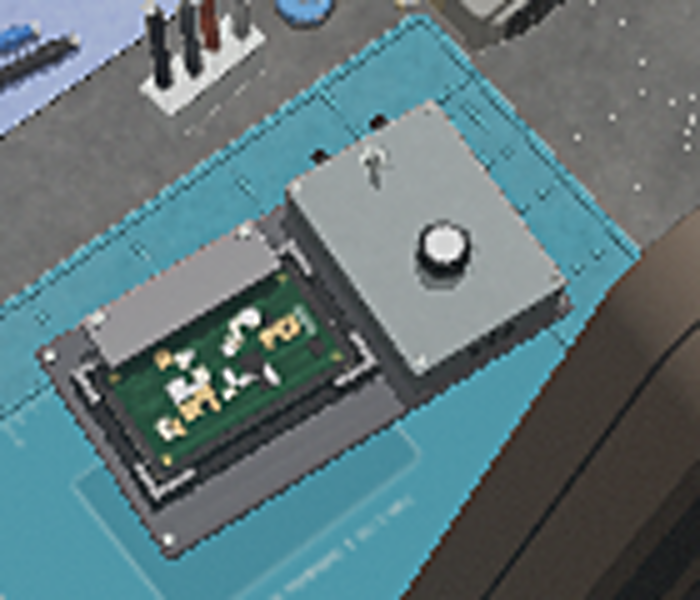

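View pics/scene0.png

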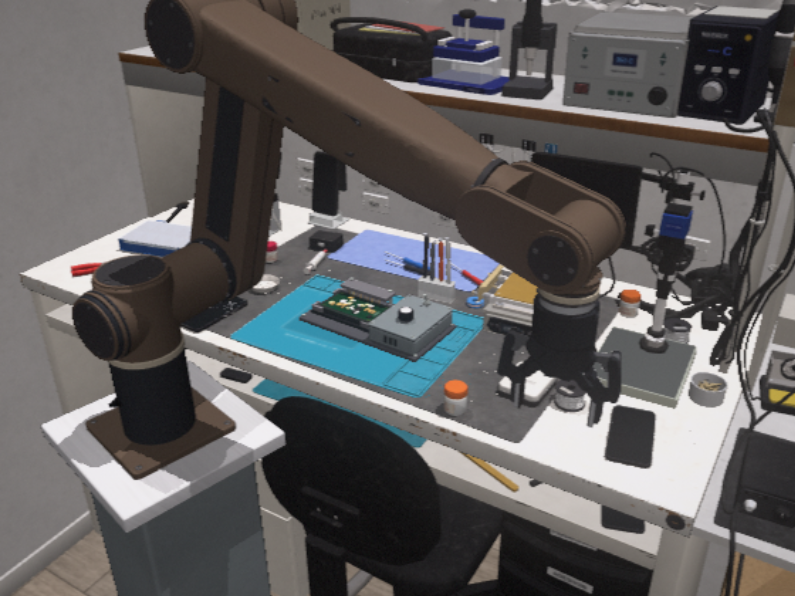

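```bash
cat > h.py <<'E'
import numpy as np
from scipy.optimize import least_squares
from station import manip, vision
c=vision.get_calibration("top"); f=210/np.tan(np.radians(c["vfov"]/2)); T=c["camera_from_world"]
J=np.array([[75,-32,50],[75,-144,50],[-75,-144,50],[-75,-32,50],[-20,-88,72],[-80,150,10],[80,150,10],[49,-88,77]])/1000
P=np.array([[288,187],[432,103],[567,285],[420,376],[444,245],[172,556],[40,355],[371,155]])/5+[210,140]
def w(p,X):
    a=p[2];R=np.array([[np.cos(a),-np.sin(a),0],[np.sin(a),np.cos(a),0],[0,0,1]])
    return X@R.T+[p[0],p[1],0]
def pr(X):
    q=X@T[:3,:3].T+T[:3,3]; return q[:,:2]/q[:,2:]*f+[c["cx"],c["cy"]]
E
python3 - <<'E'
from h import *
r=least_squares(lambda p:(pr(w(p,J))-P).ravel(),[0.6,0,0])
print(r.x,r.fun.reshape(-1,2).round(2)); print(w(r.x,J).round(4))
print(vision.get_calibration("wrist"))
E
```

```text
[ 0.50026876 -0.00845272  0.21137049] [[-1.07 -0.1 ]
 [ 0.04 -1.27]
 [ 0.6  -0.53]
 [-0.35  0.28]
 [ 0.24  0.14]
 [-0.31  1.35]
 [-1.38 -0.19]
 [ 2.2   0.06]]
[[ 0.5803 -0.024   0.05  ]
 [ 0.6038 -0.1335  0.05  ]
 [ 0.4571 -0.165   0.05  ]
 [ 0.4337 -0.0555  0.05  ]
 [ 0.4992 -0.0987  0.072 ]
 [ 0.3906  0.1214  0.01  ]
 [ 0.547   0.155   0.01  ]
 [ 0.5666 -0.0842  0.077 ]]
{'vfov': 71.56021635311822, 'cx': 279.3877150269519, 'cy': 211.11678093257717, 'T_tool_cam': array([[-3.09554986e-04, -9.62684473e-01, -2.70626145e-01,
         6.79661538e-02],
       [ 9.99999541e-01, -5.25397525e-05, -9.56949820e-04,
         8.29268176e-04],
       [ 9.07022102e-04, -2.70626317e-01,  9.62684047e-01,
        -1.25926209e-01],
       [ 0.00000000e+00,  0.00000000e+00,  0.00000000e+00,
         1.00000000e+00]])}
```

The knob is at about (0.499, -0.099), with the jig yawed 0.21 rad. I'll move above it and pre-wind the wrist clockwise.

Emit:
{"api": "carry_out", "payload": {"steps": [[[1.275,2.65,-0.2],-0.075,8.5],[[1.275,2.65,-0.2],-0.075,8.5],[[1.275,2.65,-0.2],-0.075,8.5],[[1.275,2.65,-0.2],-0.075,8.5],[[1.275,2.65,-0.2],-0.075,8.5],[[1.275,2.65,-0.2],-0.075,8.5],[[1.275,2.65,-0.2],-0.075,8.5],[[1.275,2.65,-0.2],-0.075,8.5],[[1.275,2.65,-0.2],-0.075,8.5],[[1.275,2.65,-0.2],-0.075,8.5],[[1.275,2.65,-0.2],-0.075,8.5],[[1.275,2.65,-0.2],-0.075,8.5],[[1.275,2.65,-0.2],-0.075,8.5],[[1.275,2.65,-0.2],-0.075,8.5],[[1.275,2.65,-0.2],-0.075,8.5],[[1.275,2.65,-0.2],-0.075,8.5],[[1.275,2.65,-0.2],-0.075,8.5],[[1.275,2.65,-0.2],-0.075,8.5],[[1.275,2.65,-0.2],-0.075,8.5],[[1.275,2.65,-0.2],-0.075,8.5]]}}

```text
time_s: 1.82
tcp_pos: [0.4992, -0.0978, 0.2081]
tool_rot: [[0.423, -0.906, -0.0], [-0.906, -0.423, 0.0], [-0.0, 0.0, -1.0]]
contact_force: [0.6, 0.5, -0.7]
finger_gap: 0.085
grip_force: 0.0
```

Emit:
{"api": "carry_out", "payload": {"steps": [[[0,0,0],0,8.5],[[0,0,0],0,8.5],[[0,0,0],0,8.5]]}}

```text
time_s: 2.07
tcp_pos: [0.4987, -0.0994, 0.2081]
tool_rot: [[0.428, -0.904, -0.001], [-0.904, -0.428, -0.0], [-0.0, 0.001, -1.0]]
contact_force: [-1.2, -0.5, -0.6]
finger_gap: 0.0851
grip_force: 0.0
```

Run:
```python
from h import *
import cv2
s=manip.state(); im=vision.grab_frame("wrist")
cv2.imwrite("pics/w1.png",cv2.resize(im[:,:,::-1],None,fx=1.42,fy=1.42)); cv2.imwrite("w1_raw.png",im[:,:,::-1])
np.savez("w1.npz",p=s["tcp_pos"],R=s["tool_rot"]); print(s)
```

```text
{'time_s': 2.0667, 'q': array([-3.96331649e-01, -4.61968386e-02,  2.01798949e+00, -4.85164152e-04,
        1.17029614e+00,  2.30366398e+00]), 'joint_vel': array([-0.02273915, -0.00274137, -0.00046374,  0.00035009, -0.00155461,
        0.00348986]), 'joint_efforts': array([ 6.21619876e-01, -2.61286640e+01, -2.79869306e+01,  2.34506268e-02,
        4.49727871e-03,  3.58135825e-03]), 'tcp_pos': array([ 0.4987422 , -0.09944538,  0.20809431]), 'tool_rot': array([[ 4.27554908e-01, -9.03989161e-01, -6.30113469e-04],
       [-9.03989378e-01, -4.27554857e-01, -2.20626340e-04],
       [-6.99642544e-05,  6.63945757e-04, -9.99999777e-01]]), 'contact_force': array([-1.20680441, -0.45672895, -0.58771652]), 'moment': array([-0.02655621, -0.02193052,  0.03527689]), 'grip_force': 0.0, 'finger_gap': 0.08512681433052798}
```

View pics/w1.png

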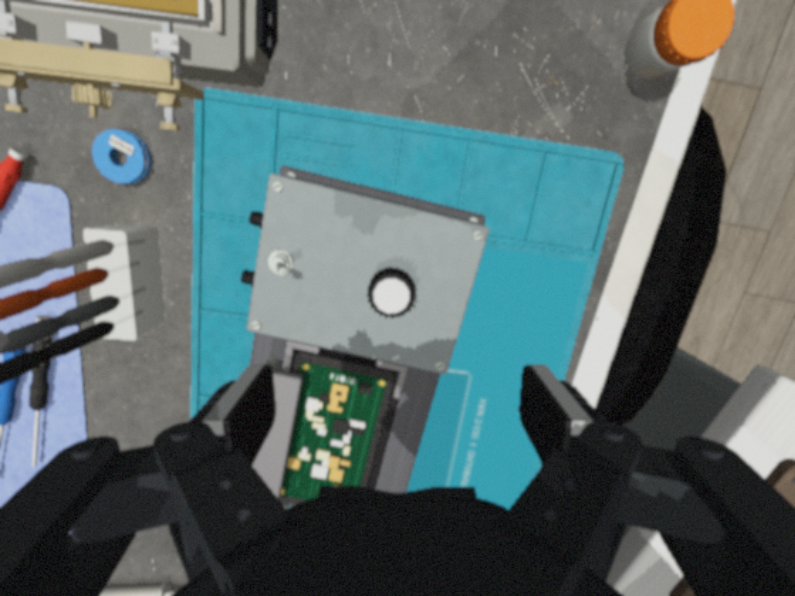

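The wrist view shows the knob top at (392,295), box corners at (274,178), (486,230), (445,371) and (248,328), and the switch at about (285,265).

Run:
```python
from h import *
import cv2
d=np.load("w1.npz");w_=vision.get_calibration("wrist");Tc=w_["T_tool_cam"];fw=210/np.tan(np.radians(w_["vfov"]/2))
im=cv2.imread("w1_raw.png")
def prw(X):
    q=((X-d["p"])@d["R"]-Tc[:3,3])@Tc[:3,:3]; return q[:,:2]/q[:,2:]*fw+[w_["cx"],w_["cy"]]
Jw=J[[1,2,3,0,4]];Pw=np.array([[274,178],[486,230],[445,371],[248,328],[392,295]])/1.42
r=least_squares(lambda p:(prw(w(p,Jw))-Pw).ravel(),[0.5,0,0.2]);print(r.x,r.fun.reshape(-1,2).round(1));print(w(r.x,J)[[4,7]])
def ray(u,z):
    v=d["R"]@Tc[:3,:3]@np.array([(u[0]-w_["cx"])/fw,(u[1]-w_["cy"])/fw,1]);o=d["p"]+d["R"]@Tc[:3,3]
    return o+v*(z-o[2])/v[2]
print("knob",ray(Pw[4],.072))
g=im[180:240,240:310].min(2);m=(g>170).astype(np.uint8)
n,l,s,c=cv2.connectedComponentsWithStats(m);print(s,c+[240,180],ray(c[1:][np.argmax(s[1:,4])]+[240,180],.072))
```

```text
[ 0.50209383 -0.00639762  0.20417971] [[-2.1 -2.6]
 [ 2.6 -1.1]
 [ 0.6  2.6]
 [-0.6  1.8]
 [-0.3  0.6]]
[[ 0.5003525  -0.09662493  0.072     ]
 [ 0.56791921 -0.08263422  0.077     ]]
knob [ 0.50035453 -0.09725289  0.072     ]
[[   0    0   70   60 3713]
 [  23   16   25   25  487]] [[274.41933746 209.70832211]
 [275.11498973 207.91170431]] [ 0.50107956 -0.09673449  0.072     ]
```

Emit:
{"api": "carry_out", "payload": {"steps": [[[0.09,0.12,0],0,5.2],[[0.09,0.12,0],0,5.2],[[0,0,0],0,5.2],[[0,0,-2],0,5.2],[[0,0,-2],0,5.2],[[0,0,-2],0,5.2],[[0,0,-2],0,5.2],[[0,0,-2],0,5.2],[[0,0,-1],0,5.2],[[0,0,-1],0,5.2],[[0,0,-0.6],0,5.2],[[0,0,-0.6],0,5.2],[[0,0,-0.2],0,5.2],[[0,0,0],0,5.2],[[0,0,0],0,5.2]]}}

```text
time_s: 3.37
tcp_pos: [0.5013, -0.0971, 0.075]
tool_rot: [[0.427, -0.904, 0.001], [-0.904, -0.427, -0.0], [0.001, -0.001, -1.0]]
contact_force: [-0.1, 1.2, 1.1]
finger_gap: 0.0518
grip_force: 0.0
```

Run:
```python
from h import *
import cv2
s=manip.state(); im=vision.grab_frame("wrist")
cv2.imwrite("pics/w2.png",cv2.resize(im[:,:,::-1],None,fx=1.42,fy=1.42));print(s["moment"],s["q"])
```

```text
[ 0.04656254 -0.00535772 -0.02597552] [-3.90290672e-01  1.45104910e-01  2.09500518e+00  1.34184228e-05
  9.00222872e-01  2.31065315e+00]
```

View pics/w2.png

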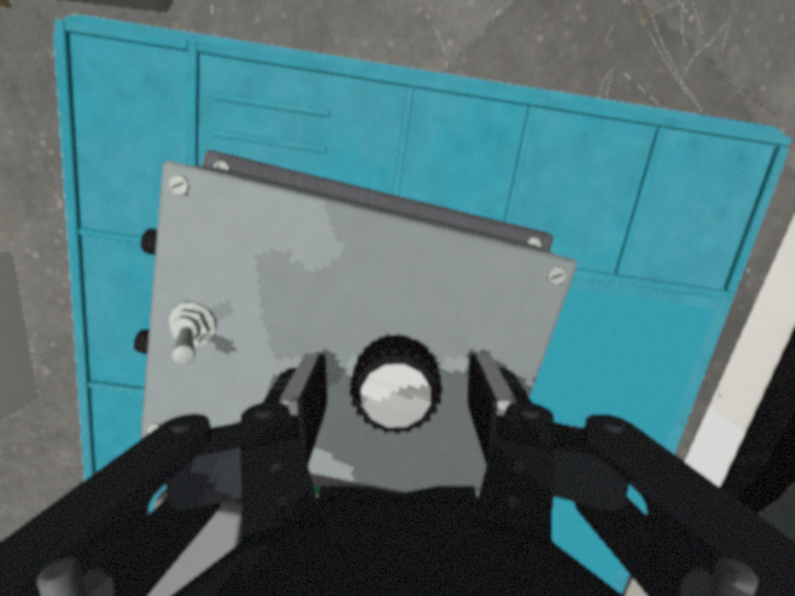

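The fingers straddle the knob centrally: pads at x≈325 and 470, knob at 397. I'll lower 2 mm and close gently.

Emit:
{"api": "carry_out", "payload": {"steps": [[[0,0,-0.1],0,5.0],[[0,0,-0.1],0,4.2],[[0,0,0],0,3.4],[[0,0,0],0,2.6],[[0,0,0],0,2.6],[[0,0,0],0,2.6],[[0,0,0],0,2.6],[[0,0,0],0,2.6]], "force": 35}}

```text
time_s: 4.08
tcp_pos: [0.5015, -0.0967, 0.0728]
tool_rot: [[0.426, -0.905, 0.002], [-0.905, -0.426, 0.0], [0.0, -0.002, -1.0]]
contact_force: [3.4, 3.8, 2.2]
finger_gap: 0.0306
grip_force: 35.0
```

```bash
cat > m.py <<'E'
from station import manip
import numpy as np
s=manip.state();R=s["tool_rot"]
print(s["time_s"],"yaw %.2f deg"%np.degrees(np.arctan2(R[1,0],R[0,0])),"Mz %.3f"%s["moment"][2],"F",s["contact_force"].round(1),"p",s["tcp_pos"].round(4),"gap %.4f grip %.1f q6 %.3f eff6 %.3f"%(s["finger_gap"],s["grip_force"],s["q"][5],s["joint_efforts"][5]))
E
python3 m.py
```

```text
4.0833 yaw -64.78 deg Mz 0.005 F [3.4 3.8 2.2] p [ 0.5015 -0.0967  0.0728] gap 0.0306 grip 35.0 q6 2.311 eff6 -0.010
```

Emit:
{"api": "carry_out", "payload": {"steps": [[[0,0,0],0.06,2.6],[[0,0,0],0,2.6],[[0,0,0],0,2.6]]}}

```text
time_s: 4.33
tcp_pos: [0.5015, -0.0967, 0.0728]
tool_rot: [[0.479, -0.878, 0.002], [-0.878, -0.479, 0.001], [0.0, -0.002, -1.0]]
contact_force: [2.9, 3.5, 2.0]
finger_gap: 0.0306
grip_force: 35.1
```

```bash
python3 m.py
```

```text
4.3333 yaw -61.37 deg Mz -0.112 F [2.9 3.5 2. ] p [ 0.5015 -0.0967  0.0728] gap 0.0306 grip 35.1 q6 2.251 eff6 -0.152
```

Emit:
{"api": "carry_out", "payload": {"steps": [[[0,0,0],0.06,2.6],[[0,0,0],0,2.6],[[0,0,0],0,2.6]]}}

```text
time_s: 4.58
tcp_pos: [0.5015, -0.0967, 0.0728]
tool_rot: [[0.531, -0.847, 0.002], [-0.847, -0.531, 0.0], [0.001, -0.002, -1.0]]
contact_force: [3.4, 4.2, 2.0]
finger_gap: 0.0305
grip_force: 35.1
```

```bash
python3 m.py
```

```text
4.5833 yaw -57.91 deg Mz -0.062 F [3.4 4.2 2. ] p [ 0.5015 -0.0967  0.0728] gap 0.0305 grip 35.1 q6 2.191 eff6 -0.071
```

Emit:
{"api": "carry_out", "payload": {"steps": [[[0,0,0],0.06,2.6],[[0,0,0],0,2.6],[[0,0,0],0,2.6]]}}

```text
time_s: 4.83
tcp_pos: [0.5014, -0.0967, 0.0728]
tool_rot: [[0.581, -0.814, 0.002], [-0.814, -0.581, 0.0], [0.001, -0.002, -1.0]]
contact_force: [3.2, 3.3, 1.5]
finger_gap: 0.0305
grip_force: 35.1
```

```bash
python3 m.py
```

```text
4.8333 yaw -54.45 deg Mz 0.050 F [3.2 3.3 1.5] p [ 0.5014 -0.0967  0.0728] gap 0.0305 grip 35.1 q6 2.130 eff6 0.002
```

Emit:
{"api": "carry_out", "payload": {"steps": [[[0,0,0],0.06,2.6],[[0,0,0],0,2.6],[[0,0,0],0,2.6]]}}

```text
time_s: 5.08
tcp_pos: [0.5014, -0.0967, 0.0728]
tool_rot: [[0.63, -0.777, 0.002], [-0.777, -0.63, 0.0], [0.001, -0.001, -1.0]]
contact_force: [3.2, 4.0, 1.4]
finger_gap: 0.031
grip_force: 35.1
```

```bash
python3 m.py
```

```text
5.0833 yaw -50.98 deg Mz 0.082 F [3.2 4.  1.4] p [ 0.5014 -0.0967  0.0728] gap 0.0310 grip 35.1 q6 2.070 eff6 0.077
```

Emit:
{"api": "carry_out", "payload": {"steps": [[[0,0,0],0.06,2.6],[[0,0,0],0,2.6],[[0,0,0],0,2.6]]}}

```text
time_s: 5.33
tcp_pos: [0.5014, -0.0968, 0.0728]
tool_rot: [[0.675, -0.737, 0.002], [-0.737, -0.675, 0.0], [0.001, -0.001, -1.0]]
contact_force: [3.3, 3.8, 1.7]
finger_gap: 0.0305
grip_force: 35.1
```

```bash
python3 m.py
```

```text
5.3333 yaw -47.52 deg Mz 0.214 F [3.3 3.8 1.7] p [ 0.5014 -0.0968  0.0728] gap 0.0305 grip 35.1 q6 2.010 eff6 0.160
```

Emit:
{"api": "carry_out", "payload": {"steps": [[[0,0,0],0.06,2.6],[[0,0,0],0,2.6],[[0,0,0],0,2.6]]}}

```text
time_s: 5.58
tcp_pos: [0.5014, -0.0968, 0.0728]
tool_rot: [[0.718, -0.696, 0.002], [-0.696, -0.718, 0.0], [0.001, -0.001, -1.0]]
contact_force: [3.7, 3.7, 2.6]
finger_gap: 0.0307
grip_force: 35.1
```

```bash
python3 m.py
```

```text
5.5833 yaw -44.12 deg Mz 0.207 F [3.7 3.7 2.6] p [ 0.5014 -0.0968  0.0728] gap 0.0307 grip 35.1 q6 1.951 eff6 0.201
```

Emit:
{"api": "carry_out", "payload": {"steps": [[[0,0,0],0.06,2.6],[[0,0,0],0,2.6],[[0,0,0],0,2.6]]}}

```text
time_s: 5.83
tcp_pos: [0.5014, -0.0968, 0.0728]
tool_rot: [[0.757, -0.654, 0.002], [-0.654, -0.757, 0.0], [0.001, -0.001, -1.0]]
contact_force: [3.1, 3.4, 3.0]
finger_gap: 0.0306
grip_force: 35.1
```

```bash
python3 m.py
```

```text
5.8333 yaw -40.84 deg Mz -0.161 F [3.1 3.4 3. ] p [ 0.5014 -0.0968  0.0728] gap 0.0306 grip 35.1 q6 1.893 eff6 -0.129
```

Emit:
{"api": "carry_out", "payload": {"steps": [[[0,0,0],0.06,2.6],[[0,0,0],0,2.6],[[0,0,0],0,2.6]]}}

```text
time_s: 6.08
tcp_pos: [0.5014, -0.0968, 0.0728]
tool_rot: [[0.794, -0.607, 0.001], [-0.607, -0.794, 0.0], [0.001, -0.001, -1.0]]
contact_force: [3.2, 3.9, 3.3]
finger_gap: 0.0306
grip_force: 35.1
```

```bash
python3 m.py
```

```text
6.0833 yaw -37.39 deg Mz -0.105 F [3.2 3.9 3.3] p [ 0.5014 -0.0968  0.0728] gap 0.0306 grip 35.1 q6 1.833 eff6 -0.115
```

Emit:
{"api": "carry_out", "payload": {"steps": [[[0,0,0],0.06,2.6],[[0,0,0],0,2.6],[[0,0,0],0,2.6]]}}

```text
time_s: 6.33
tcp_pos: [0.5014, -0.0968, 0.0728]
tool_rot: [[0.83, -0.558, 0.002], [-0.558, -0.83, 0.0], [0.001, -0.001, -1.0]]
contact_force: [2.5, 4.6, 2.6]
finger_gap: 0.0311
grip_force: 35.1
```

```bash
python3 m.py
```

```text
6.3333 yaw -33.93 deg Mz -0.078 F [2.5 4.6 2.6] p [ 0.5014 -0.0968  0.0728] gap 0.0311 grip 35.1 q6 1.772 eff6 -0.040
```

Emit:
{"api": "carry_out", "payload": {"steps": [[[0,0,0],0.06,2.6],[[0,0,0],0,2.6],[[0,0,0],0,2.6]]}}

```text
time_s: 6.58
tcp_pos: [0.5014, -0.0968, 0.0728]
tool_rot: [[0.862, -0.507, 0.001], [-0.507, -0.862, 0.0], [0.001, -0.001, -1.0]]
contact_force: [3.7, 4.1, 3.0]
finger_gap: 0.0307
grip_force: 35.1
```

```bash
python3 m.py
```

```text
6.5833 yaw -30.47 deg Mz 0.062 F [3.7 4.1 3. ] p [ 0.5014 -0.0968  0.0728] gap 0.0307 grip 35.1 q6 1.712 eff6 0.033
```

Pitch ≈22.45° (torque zeros at -54.5° and -32.05°). The rests are near -43.3, -20.8, 1.6, 24.1… I'll check for the stop just past each one.

Emit:
{"api": "carry_out", "payload": {"steps": [[[0,0,0],0.06,2.6],[[0,0,0],0.06,2.6],[[0,0,0],0.06,2.6],[[0,0,0],0.06,2.6],[[0,0,0],0.05,2.6],[[0,0,0],0,2.6],[[0,0,0],0,2.6]]}}

```text
time_s: 7.17
tcp_pos: [0.5013, -0.0969, 0.0728]
tool_rot: [[0.971, -0.241, 0.001], [-0.241, -0.971, 0.0], [0.001, -0.0, -1.0]]
contact_force: [2.7, 3.5, 1.8]
finger_gap: 0.0306
grip_force: 35.1
```

```bash
python3 m.py
```

```text
7.1667 yaw -13.93 deg Mz -0.057 F [2.7 3.5 1.8] p [ 0.5013 -0.0969  0.0728] gap 0.0306 grip 35.1 q6 1.423 eff6 -0.097
```

No stop here (-0.097, as predicted). I'll advance one pitch (0.392 rad).

Emit:
{"api": "carry_out", "payload": {"steps": [[[0,0,0],0.06,2.6],[[0,0,0],0.06,2.6],[[0,0,0],0.06,2.6],[[0,0,0],0.06,2.6],[[0,0,0],0.06,2.6],[[0,0,0],0.06,2.6],[[0,0,0],0.03,2.6],[[0,0,0],0,2.6],[[0,0,0],0,2.6]]}}

```text
time_s: 7.92
tcp_pos: [0.5013, -0.0971, 0.0728]
tool_rot: [[0.989, 0.147, 0.001], [0.147, -0.989, -0.0], [0.001, 0.0, -1.0]]
contact_force: [2.8, 3.2, 4.2]
finger_gap: 0.0307
grip_force: 35.2
```

```bash
python3 m.py
```

```text
7.9167 yaw 8.44 deg Mz -0.159 F [2.8 3.2 4.2] p [ 0.5013 -0.0971  0.0728] gap 0.0307 grip 35.2 q6 1.033 eff6 -0.130
```

Emit:
{"api": "carry_out", "payload": {"steps": [[[0,0,0],0.035,2.6],[[0,0,0],0,2.6],[[0,0,0],0,2.6]]}}

```text
time_s: 8.17
tcp_pos: [0.5013, -0.0971, 0.0728]
tool_rot: [[0.983, 0.182, 0.001], [0.182, -0.983, -0.0], [0.001, 0.001, -1.0]]
contact_force: [3.5, 3.5, 3.7]
finger_gap: 0.0305
grip_force: 35.2
```

```bash
python3 m.py
```

```text
8.1667 yaw 10.47 deg Mz -0.031 F [3.5 3.5 3.7] p [ 0.5013 -0.0971  0.0728] gap 0.0305 grip 35.2 q6 0.998 eff6 -0.065
```

Not the stop. Next check.

Emit:
{"api": "carry_out", "payload": {"steps": [[[0,0,0],0.06,2.6],[[0,0,0],0.06,2.6],[[0,0,0],0.06,2.6],[[0,0,0],0.06,2.6],[[0,0,0],0.06,2.6],[[0,0,0],0.06,2.6],[[0,0,0],0,2.6],[[0,0,0],0,2.6]]}}

```text
time_s: 8.83
tcp_pos: [0.5013, -0.0972, 0.0728]
tool_rot: [[0.857, 0.516, 0.001], [0.516, -0.857, -0.001], [0.001, 0.001, -1.0]]
contact_force: [3.8, 2.4, 3.8]
finger_gap: 0.0309
grip_force: 35.2
```

```bash
python3 m.py
```

```text
8.8333 yaw 31.05 deg Mz -0.171 F [3.8 2.4 3.8] p [ 0.5013 -0.0972  0.0728] gap 0.0309 grip 35.2 q6 0.639 eff6 -0.175
```

Emit:
{"api": "carry_out", "payload": {"steps": [[[0,0,0],0.035,2.6],[[0,0,0],0,2.6],[[0,0,0],0,2.6]]}}

```text
time_s: 9.08
tcp_pos: [0.5013, -0.0972, 0.0727]
tool_rot: [[0.838, 0.546, 0.001], [0.546, -0.838, -0.001], [0.001, 0.001, -1.0]]
contact_force: [4.0, 3.0, 4.1]
finger_gap: 0.0305
grip_force: 35.3
```

```bash
python3 m.py
```

```text
9.0833 yaw 33.07 deg Mz -0.229 F [4.  3.  4.1] p [ 0.5013 -0.0972  0.0727] gap 0.0305 grip 35.3 q6 0.603 eff6 -0.218
```

Emit:
{"api": "carry_out", "payload": {"steps": [[[0,0,0],0.03,2.6],[[0,0,0],0,2.6],[[0,0,0],0,2.6]]}}

```text
time_s: 9.33
tcp_pos: [0.5013, -0.0972, 0.0728]
tool_rot: [[0.821, 0.57, 0.002], [0.57, -0.821, -0.001], [0.001, 0.001, -1.0]]
contact_force: [4.4, 2.6, 5.0]
finger_gap: 0.0306
grip_force: 35.3
```

```bash
python3 m.py
```

```text
9.3333 yaw 34.78 deg Mz -0.279 F [4.4 2.6 5. ] p [ 0.5013 -0.0972  0.0728] gap 0.0306 grip 35.3 q6 0.573 eff6 -0.275
```

The stop is felt: 0.275 N m, above the 0.2 click maximum and well below forcing. I'll back to zero, let go so it settles, rewind the wrist, and regrip.

Emit:
{"api": "carry_out", "payload": {"steps": [[[0,0,0],-0.06,2.6],[[0,0,0],-0.06,2.6],[[0,0,0],-0.05,2.6],[[0,0,0],0,2.6],[[0,0,0],0,3.5],[[0,0,0],0,4.5],[[0,0,0],0,4.5],[[0,0,0],0,4.5],[[0,0,0],0.1,4.5],[[0,0,0],0.1,4.5],[[0,0,0],0.1,4.5],[[0,0,0],0.1,4.5],[[0,0,0],0.1,4.5],[[0,0,0],0,4.5],[[0,0,0],0,3.5],[[0,0,0],0,2.6],[[0,0,0],0,2.6],[[0,0,0],0,2.6],[[0,0,0],0,2.6],[[0,0,0],0,2.6]]}}

```text
time_s: 11.0
tcp_pos: [0.5012, -0.0976, 0.0724]
tool_rot: [[0.59, 0.807, 0.001], [0.807, -0.59, -0.001], [-0.0, 0.002, -1.0]]
contact_force: [2.6, -4.2, -4.2]
finger_gap: 0.0307
grip_force: 35.0
```

```bash
python3 m.py
```

```text
11.0 yaw 53.83 deg Mz -0.057 F [ 2.6 -4.2 -4.2] p [ 0.5012 -0.0976  0.0724] gap 0.0307 grip 35.0 q6 0.241 eff6 -0.039
```

Emit:
{"api": "carry_out", "payload": {"steps": [[[0,0,0],-0.06,2.6],[[0,0,0],-0.06,2.6],[[0,0,0],-0.06,2.6],[[0,0,0],-0.06,2.6],[[0,0,0],-0.06,2.6],[[0,0,0],-0.06,2.6],[[0,0,0],-0.06,2.6],[[0,0,0],-0.06,2.6],[[0,0,0],-0.06,2.6],[[0,0,0],-0.05,2.6],[[0,0,0],0,2.6],[[0,0,0],0,2.6]]}}

```text
time_s: 12.0
tcp_pos: [0.5009, -0.0971, 0.0724]
tool_rot: [[0.939, 0.344, 0.0], [0.344, -0.939, -0.0], [0.0, 0.001, -1.0]]
contact_force: [1.7, -4.8, -2.6]
finger_gap: 0.0309
grip_force: 35.1
```

```bash
python3 m.py
```

```text
12.0 yaw 20.10 deg Mz -0.061 F [ 1.7 -4.8 -2.6] p [ 0.5009 -0.0971  0.0724] gap 0.0309 grip 35.1 q6 0.830 eff6 -0.008
```

Emit:
{"api": "carry_out", "payload": {"steps": [[[0,0,0],-0.07,2.6],[[0,0,0],-0.07,2.6],[[0,0,0],-0.07,2.6],[[0,0,0],-0.07,2.6],[[0,0,0],-0.07,2.6],[[0,0,0],-0.043,2.6],[[0,0,0],0,2.6],[[0,0,0],0,2.6]]}}

```text
time_s: 12.67
tcp_pos: [0.5009, -0.0969, 0.0724]
tool_rot: [[0.999, -0.042, 0.0], [-0.042, -0.999, 0.0], [0.0, -0.0, -1.0]]
contact_force: [1.6, -2.4, -2.0]
finger_gap: 0.0304
grip_force: 35.1
```

```bash
python3 m.py
```

```text
12.6667 yaw -2.38 deg Mz 0.014 F [ 1.6 -2.4 -2. ] p [ 0.5009 -0.0969  0.0724] gap 0.0304 grip 35.1 q6 1.222 eff6 -0.006
```

Emit:
{"api": "carry_out", "payload": {"steps": [[[0,0,0],-0.07,2.6],[[0,0,0],-0.07,2.6],[[0,0,0],-0.07,2.6],[[0,0,0],-0.07,2.6],[[0,0,0],-0.07,2.6],[[0,0,0],-0.043,2.6],[[0,0,0],0,2.6],[[0,0,0],0,2.6]]}}

```text
time_s: 13.33
tcp_pos: [0.5009, -0.0966, 0.0724]
tool_rot: [[0.907, -0.421, 0.0], [-0.421, -0.907, 0.001], [-0.0, -0.001, -1.0]]
contact_force: [3.0, 0.4, -1.6]
finger_gap: 0.0309
grip_force: 35.2
```

```bash
python3 m.py
```

```text
13.3333 yaw -24.89 deg Mz -0.017 F [ 3.   0.4 -1.6] p [ 0.5009 -0.0966  0.0724] gap 0.0309 grip 35.2 q6 1.615 eff6 -0.002
```

Zero torque at 1.5, 2.5 and 3.5 pitches confirms a 22.5° pitch and no slip. Turn the last 1.5 clicks, let go, and rise.

Emit:
{"api": "carry_out", "payload": {"steps": [[[0,0,0],-0.06,2.6],[[0,0,0],-0.06,2.6],[[0,0,0],-0.06,2.6],[[0,0,0],-0.06,2.6],[[0,0,0],-0.06,2.6],[[0,0,0],-0.06,2.6],[[0,0,0],-0.06,2.6],[[0,0,0],-0.06,2.6],[[0,0,0],-0.06,2.6],[[0,0,0],-0.049,2.6],[[0,0,0],0,2.6],[[0,0,0],0,2.6]]}}

```text
time_s: 14.33
tcp_pos: [0.5012, -0.0963, 0.0724]
tool_rot: [[0.52, -0.854, 0.001], [-0.854, -0.52, 0.001], [-0.001, -0.002, -1.0]]
contact_force: [5.3, 1.3, -3.0]
finger_gap: 0.0305
grip_force: 35.2
```

```bash
python3 m.py
```

```text
14.3333 yaw -58.65 deg Mz -0.026 F [ 5.3  1.3 -3. ] p [ 0.5012 -0.0963  0.0724] gap 0.0305 grip 35.2 q6 2.203 eff6 -0.033
```

Emit:
{"api": "carry_out", "payload": {"steps": [[[0,0,0],0,3.2],[[0,0,0],0,4],[[0,0,0],0,5],[[0,0,0],0,5],[[0,0,0],0,5],[[0,0,0],0,5],[[0,0,0],0,5],[[0,0,1],0,5],[[0,0,2],0,5],[[0,0,2],0,5],[[0,0,2],0,5],[[0,0,1],0,3],[[0,0,0],0,0],[[0,0,0],0,0],[[0,0,0],0,0],[[0,0,0],0,0],[[0,0,0],0,0]]}}

```text
time_s: 15.75
tcp_pos: [0.5, -0.0967, 0.1509]
tool_rot: [[0.519, -0.855, -0.003], [-0.855, -0.519, 0.001], [-0.002, 0.002, -1.0]]
contact_force: [0.2, 0.8, -0.8]
finger_gap: 0.0002
grip_force: 0.0
```

Run:
```python
from h import *
import cv2
exec(open("m.py").read())
im=vision.grab_frame("wrist"); s=manip.state()
cv2.imwrite("pics/w3.png",cv2.resize(im[:,:,::-1],None,fx=1.42,fy=1.42));cv2.imwrite("w3_raw.png",im[:,:,::-1])
np.savez("w3.npz",p=s["tcp_pos"],R=s["tool_rot"])
```

```text
15.75 yaw -58.75 deg Mz 0.050 F [ 0.2  0.8 -0.8] p [ 0.5    -0.0967  0.1509] gap 0.0002 grip 0.0 q6 2.206 eff6 -0.000
```

View pics/w3.png

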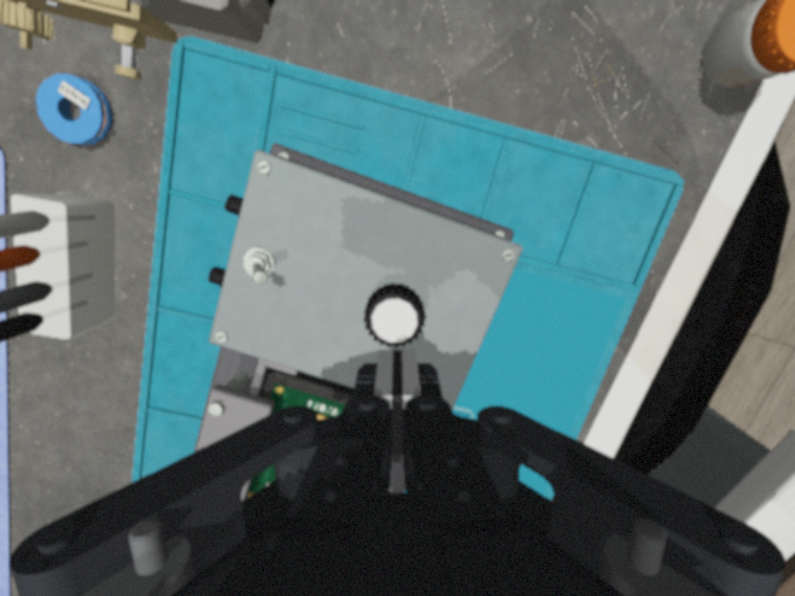

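The picture shows the knob free at (394,318), the lever still off at about (262,270), and the gripper shut. I'll turn the fingers' line along jig x, move between knob and lever, and descend.

Emit:
{"api": "carry_out", "payload": {"steps": [[[0.8,0.17,0],-0.066,0],[[0.8,0.17,0],-0.066,0],[[0.8,0.17,0],-0.066,0],[[0.8,0.17,0],-0.066,0],[[0.9,0.19,0],-0.066,0],[[0,0,0],0,0],[[0,0,-1.5],0,0],[[0,0,-1.5],0,0],[[0,0,-1.5],0,0],[[0,0,-1],0,0],[[0,0,-0.7],0,0],[[0,0,-0.4],0,0],[[0,0,0],0,0],[[0,0,0],0,0]]}}

```text
time_s: 16.97
tcp_pos: [0.542, -0.0884, 0.0867]
tool_rot: [[0.214, -0.977, 0.0], [-0.977, -0.214, -0.0], [0.0, -0.0, -1.0]]
contact_force: [0.7, 0.0, -0.6]
finger_gap: 0.0001
grip_force: 0.0
```

Run:
```python
from h import *
import cv2
exec(open("m.py").read())
im=vision.grab_frame("wrist")
cv2.imwrite("pics/w4.png",cv2.resize(im[:,:,::-1],None,fx=1.42,fy=1.42))
```

```text
16.9667 yaw -77.63 deg Mz -0.016 F [ 0.7  0.  -0.6] p [ 0.542  -0.0884  0.0867] gap 0.0001 grip 0.0 q6 2.579 eff6 -0.002
```

View pics/w4.png

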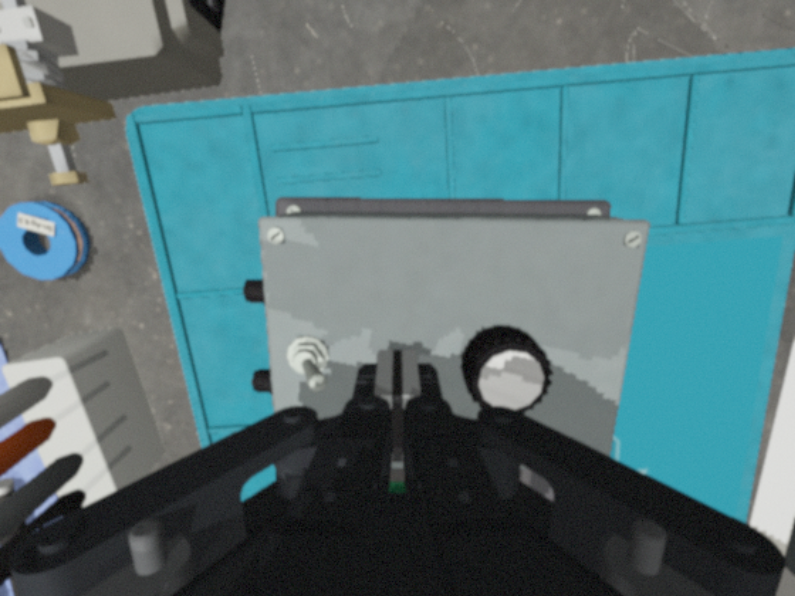

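The closed fingers (tip at 398,375) stand between the lever tip (316,380) and the knob (510,375). I'll push toward the far side.

Emit:
{"api": "carry_out", "payload": {"steps": [[[0.39,0.083,0],0,0],[[0.39,0.083,0],0,0],[[0.39,0.083,0],0,0],[[0.39,0.083,0],0,0],[[0.39,0.083,0],0,0],[[0.39,0.083,0],0,0],[[0,0,0],0,0]]}}

```text
time_s: 17.6
tcp_pos: [0.5665, -0.0834, 0.0873]
tool_rot: [[0.214, -0.977, 0.002], [-0.977, -0.214, -0.001], [0.001, -0.002, -1.0]]
contact_force: [-1.0, -1.3, 0.4]
finger_gap: -0.0005
grip_force: 0.3
```

Emit:
{"api": "carry_out", "payload": {"steps": [[[0.2,0.042,0],0,0],[[0,0,0],0,0]]}}

```text
time_s: 17.77
tcp_pos: [0.5674, -0.0828, 0.0862]
tool_rot: [[0.214, -0.977, -0.0], [-0.977, -0.214, 0.0], [-0.0, 0.0, -1.0]]
contact_force: [-0.6, 0.1, 1.5]
finger_gap: -0.0004
grip_force: 0.4
```

Emit:
{"api": "carry_out", "payload": {"steps": [[[0.2,0.042,0],0,0],[[0,0,0],0,0]]}}

```text
time_s: 17.93
tcp_pos: [0.569, -0.0823, 0.0859]
tool_rot: [[0.214, -0.977, -0.001], [-0.977, -0.214, 0.0], [-0.0, 0.001, -1.0]]
contact_force: [-1.1, -0.3, 1.7]
finger_gap: -0.0
grip_force: 0.5
```

Run:
```python
from h import *
import cv2
exec(open("m.py").read())
im=vision.grab_frame("wrist")
cv2.imwrite("pics/w5.png",cv2.resize(im[:,:,::-1],None,fx=1.42,fy=1.42))
```

```text
17.9333 yaw -77.64 deg Mz 0.009 F [-1.1 -0.3  1.7] p [ 0.569  -0.0823  0.0859] gap -0.0000 grip 0.5 q6 2.606 eff6 0.002
```

View pics/w5.png

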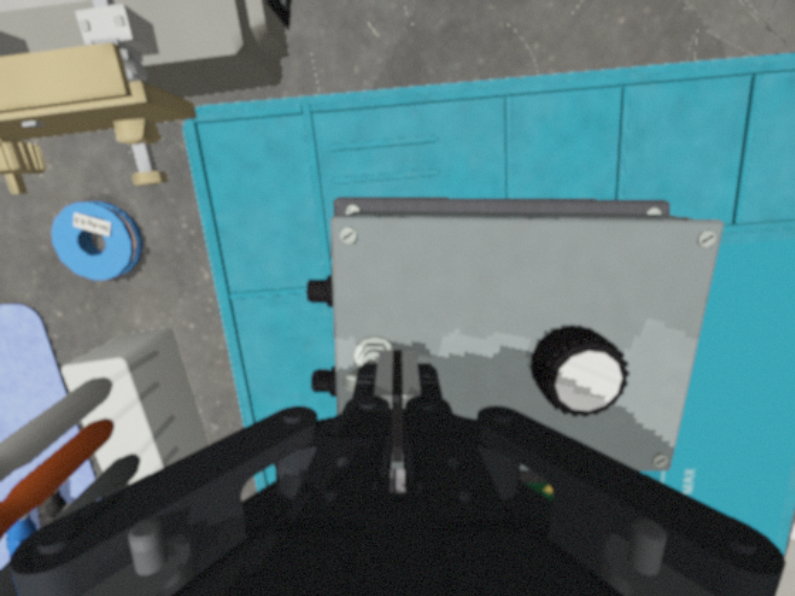

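The lever is partway over. I'll continue in small steps until it meets its end.

Emit:
{"api": "carry_out", "payload": {"steps": [[[0.2,0.042,0],0,0],[[0,0,0],0,0],[[0,0,0],0,0]]}}

```text
time_s: 18.23
tcp_pos: [0.5705, -0.082, 0.0858]
tool_rot: [[0.214, -0.977, -0.002], [-0.977, -0.214, 0.0], [-0.001, 0.002, -1.0]]
contact_force: [-2.9, -1.1, -0.1]
finger_gap: 0.0001
grip_force: 1.3
```

Emit:
{"api": "carry_out", "payload": {"steps": [[[0.2,0.042,0],0,0],[[0,0,0],0,0],[[0,0,0],0,0]]}}

```text
time_s: 18.48
tcp_pos: [0.571, -0.0818, 0.0856]
tool_rot: [[0.215, -0.977, -0.007], [-0.977, -0.215, -0.0], [-0.001, 0.007, -1.0]]
contact_force: [-8.0, -2.0, 2.7]
finger_gap: -0.0001
grip_force: 4.3
```

Emit:
{"api": "carry_out", "payload": {"steps": [[[0.15,0.03,0],0,0],[[0,0,0],0,0],[[0,0,0],0,0]]}}

```text
time_s: 18.73
tcp_pos: [0.5713, -0.0818, 0.0855]
tool_rot: [[0.215, -0.977, -0.01], [-0.977, -0.215, -0.0], [-0.002, 0.01, -1.0]]
contact_force: [-10.9, -3.9, 5.9]
finger_gap: -0.0
grip_force: 6.5
```

Force climbs to ~11 N with the lever at its end. Back off, rise, and look.

Emit:
{"api": "carry_out", "payload": {"steps": [[[-0.6,-0.126,0],0,0],[[-0.6,-0.126,0],0,0],[[-0.4,-0.08,0],0,0],[[0,0,1],0,0],[[0,0,2],0,0],[[0,0,2],0,0],[[0,0,2],0,0],[[-1.5,-0.3,1],0,0],[[-1.5,-0.3,0],0,0],[[0,0,0],0,0],[[0,0,0],0,0]]}}

```text
time_s: 19.65
tcp_pos: [0.529, -0.0906, 0.1672]
tool_rot: [[0.213, -0.977, 0.002], [-0.977, -0.213, -0.0], [0.001, -0.002, -1.0]]
contact_force: [0.6, 0.2, 0.3]
finger_gap: 0.0001
grip_force: 0.0
```

Run:
```python
from h import *
import cv2
exec(open("m.py").read())
im=vision.grab_frame("wrist")
cv2.imwrite("pics/w6.png",cv2.resize(im[100:350,100:400,::-1],None,fx=2.4,fy=2.4))
```

```text
19.65 yaw -77.68 deg Mz -0.012 F [0.6 0.2 0.3] p [ 0.529  -0.0906  0.1672] gap 0.0001 grip 0.0 q6 2.567 eff6 -0.009
```

View pics/w6.png

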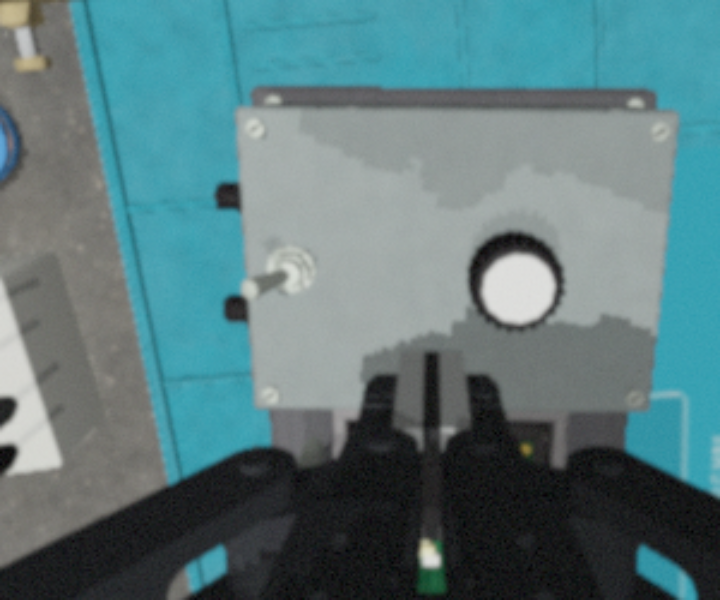

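The lever, tip at (252,288) and base at (293,270), leans fully to the far side. Nothing is being touched, so I'm handing in.

```bash
python3 -c "
from station import workorder
print(workorder.job_done())"
```

```text
the job is handed in; nothing more can be done
None
```

I zeroed the knob gently at its anticlockwise stop, turned it clockwise five clicks (22.5° each) and let go. I then pushed the switch over to its far side and handed the job in at about 20 s; no verdict came back.

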